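# Set up the drawing easel for the next wreath

### The job

Get the wooden table easel ready for work: its yellow cutter was left lying on the board. Pull the sprung side tray out to its stop and lay the cutter flat in it, and raise the easel's board to 40 degrees so the wreath pattern can be read. Leave the other things on the table where they are.

Things in the scene. Friction and masses are not known exactly. Their poses are not given: they have to be found in the camera images.
- easel: wooden table easel: a box 190 (x) x 260 (y) x 80 mm high, fixed to the table. Origin: centre of its underside; -x is the near side with the brass hinges, +y the side with the tray. A wooden board (its lid) closes the top; lying down, the board's upper face is 90 mm above the table
- lid (a joint): angle of the easel's board above the horizontal, rad: 0 lying flat on the box, grows as its far edge is raised, stops at 1.25. The board is 190 x 260 x 10 mm, hinged along the box's near (-x) top edge, with a paper wreath pattern on its upper face and an 8 mm ledge along its near edge. The hinge is stiff: it takes about 8 N at the handle and the board stays where it is left
- lid_hinge (a point): middle of the board's hinge line, 80 mm above the table; the hinge line runs along the easel's y. This frame turns with the board: its x points from the hinge to the board's free edge, its z out of the board's upper face
- lid_handle (a point): middle of the dark bar handle on the board's upper face near its far edge. The bar is round, 12 mm thick, 68 mm long along the hinge direction; its axis is 42 mm clear of the board's face and 168 mm along the board from the hinge. Same axes as lid_hinge
- tray (a joint): how far the tray is pulled out of the easel's left (+y) side, m: 0 shut, 0.110 at its stop. A spring pulls it back lightly (up to 1.8 N) but its tight runners hold it where it is left; pulling takes 4 to 6 N
- tray_in (a point): centre of the tray's inner floor, 40 mm above the table; axes as the easel's. The inside is 162 (x) x 112 (y) mm, the walls rise 24 mm above the inner floor, the outer (+y) face board 30 mm
- tray_handle (a point): middle of the tray's dark bar handle, 58 mm above the table. The bar is round, 12 mm thick, 68 mm long along the easel's x, and its axis stands 38 mm out from the outer face of the tray's front; pull it along the easel's +y
- cutter: yellow utility cutter, blade fully in, 150 (x) x 24 (y) x 20 mm high, 90 g. Origin: centre of its underside; x along its length
- spool: bystander: green wire spool standing upright, 64 mm across, 60 mm high; origin centre of underside
- glue: bystander: white glue bottle, orange cap, 52 mm across, 130 mm high; origin centre of underside
- jar: bystander: red bead jar with brass lid, 68 mm across, 80 mm high; origin centre of underside
- shears: bystander: red-handled garden shears lying flat, about 200 x 60 x 18 mm; origin near the middle, on the underside
- mug: bystander: blue mug, 80 mm across, 90 mm high; origin centre of underside
Not all that is in view belongs to the job. Of the things like the cutter, leave any that is purple or red; of the rest the larger one is meant.

How it is judged:
By the outcome, as a careful person would: the job done as asked, in the order asked, and still so for the second after the job is handed in, with the robot touching nothing.
It also fails if it takes over 70 s, if anything falls off the work surface, if the arm or the gripper's body presses on something with over 40 N, if the wrist force passes 120 N, or if a joint passes its speed limit or range.

### The arm

A 6-joint arm with a two-finger parallel gripper is mounted at the origin on the work surface. World frame = base frame: x ahead of the robot, y to its left, z up, the work surface at z = 0. Lengths are in mm, angles in rad, forces in N, time in s.
With the tool pointing down it reaches from about 350 to 775 mm from the base axis. Payload 7.3 kg.
Tool frame: the origin (TCP) lies on the centre line of the jaws, within the pads' length; the fingertips stand 17 mm ahead of it and the grasp point (between the pads) lies 2 mm behind it; z points along the fingers, y is the line along which they close (so a half turn about z gives the same grasp; the last joint's range is limited). The gripper opens to 92 mm and grips with 3 to 60 N. Pads are 19 mm wide; open, the fingers measure 130 mm over their backs; the gripper's body (75 mm by 190 mm) begins 47 mm behind the grasp point.
Start: joints at [1.051, 0.342, 1.524, -0, 1.275, -0.146], TCP at [191.693, 488.771, 243.741] pointing down, gripper open.
Joint ranges: [-2.53, 2.53], [-0.77, 2.02], [0.04, 2.7], [-1, 4.14], [0.28, 2.66], [-3.11, 3.11]. Speed limits (rad/s): [2.57, 2.57, 3.14, 3.14, 3.14, 3.14].

### API

Orientations are given as a 3x3 rotation matrix whose columns are the frame's x, y, z axes.
In Python, from cell import r gives the robot as it stands. The module is installed in compiled form; this text tells all that it offers.
- The arm moves only by the shell command python3 -m creep 'ROWS' [OPENING]. ROWS is JSON, a list of rows, each a list of 4 numbers: the shift along the tool's x, y, z in cm, then the turn about the tool's z in rad. A call has 1 to 10 rows; each row shifts and turns the commanded pose from where the row before left it, along the tool's axes as they then stand; what a row does not reach is not made up. A row lasts 1/10 s, in which the tool goes at most 50 mm and 8.59 degrees, less where a joint would pass 70% of its speed; a pose out of reach is approached as far as the arm can. A call with a gripper value outside its range is refused whole. OPENING is the closure, from 0 (fully open) to 1 (shut), set as the call begins (- or left out, the last holds). The fingers move at their own pace and stop on an object; the grip force is fixed at half the most. Time passes only in rows, so rows that do not move let the fingers close. It gives the time, the measured TCP pose, the force, the opening and the grip force at its end, in the units of the state.
- r.state(): the state, without advancing time (a new reading comes with each control period).
- r.snapshot(name): name is "scene" or "top"; returns (picture, depth): 480x640x3 uint8, red, green, blue; 480x640 float32, mm along the optical axis (not along the pixel's ray), 0 where there is no reading.
- r.camera_model(name): a dict with "fx", "fy", "cx", "cy" (pixels), "world_from_camera" (4x4, takes a point from camera to world coordinates). Camera axes: x right, y up, looking along -z (the intrinsics and any distortion apply to the point x, -y, -z); pixel columns grow to the right and rows downward; lengths in mm; the calibration is good to about 2 mm. A picture is of the moment at which its call begins. camera_model takes no time and is no camera call.
- r.hand_in(): hands the job in; it is judged then, once.
Trained networks look in the newest picture that a camera, given by its name, has taken for a name from the list of things; names that differ only in an ending like _2 or _b are one class to them, and where a whole thing is asked for, a point or a joint stands for the part that bears it (a point fixed in the world has none). Each returns a list of dicts, best first, with "score" (0 to 1); they miss things now and then, are a little off and sometimes report something else, mostly with a low value. They report only what shows in the picture. A call takes as long as a camera call. They do not tell look-alikes from the thing itself.
- r.look_for(name, camera): "extent" ([centre column, centre row, width, height] in pixels, round what is visible of it).
- r.masks_of(name, camera): "pixels" (480x640 bool, what is visible of it) and "extent" ([centre column, centre row, width, height] in pixels, round what is visible of it).
- r.landmark_of(name, camera): "centre" ([column, row] in pixels: a listed point, or the origin of a listed thing).
The state is a dict: "clock": time; "joints": joint angles; "joint_velocities": joint speeds; "effort": joint torques, N m; "position": TCP position; "tcp_rot": TCP orientation; "wrist_force": force on the tool from outside, world axes, zero at the start; "ft_torque": the same for the moment, N m; "gripper_width": opening from 0.0 (shut) to 1.0 (fully open); "grasp_force": force on a finger pad.
Only numpy, scipy, OpenCV 4.12 (cv2) and the standard library are available. Lean on these libraries where they do the work, as an engineer would, in place of code of your own. Each camera call takes 0.05 s, during which the arm holds its last target. There are 200 camera calls.

## Working session

There is one attempt and no reset: what is moved stays moved. The work goes in short steps, Python scripts to look and compute and a shell command to move; the robot and the scene stay as the last step left them, time stands still between calls to the robot, and variables do not carry over. Pictures are saved under pics/ and viewed, at most 10 in all, crops included, and the job is handed in when it is done.

```bash
mkdir -p pics; python3 - <<'E'
from cell import r
import cv2,numpy as np
for c in("scene","top"):
    p,d=r.snapshot(c); cv2.imwrite(f"pics/{c}0.png",p[:,:,::-1]); np.save(f"d_{c}.npy",d)
    m=r.camera_model(c); print(c,{k:np.round(v,3).tolist() if not isinstance(v,str) else v for k,v in m.items()})
    for n in("easel","cutter","tray_handle","lid_handle","lid_hinge","tray_in"):
        print(n,[(round(o["score"],2),np.round(o["centre"]).tolist()) for o in r.landmark_of(n,c)])
print(r.state())
E
```

```text
scene {'fx': 485.251, 'fy': 485.251, 'cx': 318.168, 'cy': 234.42, 'world_from_camera': [[0.242, -0.756, 0.608, 1215.291], [0.97, 0.185, -0.157, -138.605], [0.006, 0.627, 0.779, 965.9], [0.0, 0.0, 0.0, 1.0]]}
easel [(0.81, [268.0, 278.0])]
cutter [(0.84, [349.0, 190.0]), (0.81, [241.0, 250.0]), (0.7, [294.0, 209.0]), (0.53, [173.0, 281.0])]
tray_handle [(0.62, [337.0, 242.0])]
lid_handle [(0.55, [273.0, 270.0])]
lid_hinge [(0.73, [258.0, 229.0])]
tray_in []
top {'fx': 606.368, 'fy': 606.368, 'cx': 320.088, 'cy': 241.697, 'world_from_camera': [[-0.006, 0.988, -0.153, 332.855], [-1.0, -0.004, 0.015, 39.729], [0.014, 0.153, 0.988, 1291.034], [0.0, 0.0, 0.0, 1.0]]}
easel [(0.87, [369.0, 232.0])]
cutter [(0.78, [322.0, 327.0]), (0.77, [476.0, 248.0]), (0.66, [369.0, 229.0]), (0.64, [404.0, 229.0]), (0.63, [243.0, 343.0])]
tray_handle [(0.6, [285.0, 237.0])]
lid_handle [(0.58, [372.0, 185.0])]
lid_hinge [(0.62, [380.0, 272.0])]
tray_in []
{'clock': 0.7, 'joints': array([ 1.05103356e+00,  3.41974693e-01,  1.52410478e+00, -1.90300870e-05,
        1.27540469e+00, -1.45992445e-01]), 'joint_velocities': array([ 0.00060627, -0.00177643,  0.00028512, -0.00085683, -0.00194171,
        0.00011335]), 'effort': array([ 1.61680555e-04, -4.31028950e+01, -2.44441187e+01,  7.18608918e-02,
        4.82254650e-02, -8.61709317e-07]), 'position': array([191.67923943, 488.77111878, 243.75198068]), 'tcp_rot': array([[-9.30959337e-01,  3.65122868e-01,  6.96836316e-05],
       [ 3.65122873e-01,  9.30959333e-01,  8.51164411e-05],
       [-3.37946681e-05,  1.04683033e-04, -9.99999994e-01]]), 'wrist_force': array([0.40772211, 0.23733989, 0.26081776]), 'ft_torque': array([ 0.00446802, -0.03827694,  0.05489207]), 'grasp_force': 0.0, 'gripper_width': 1.0026879707598366}
```

View pics/scene0.png

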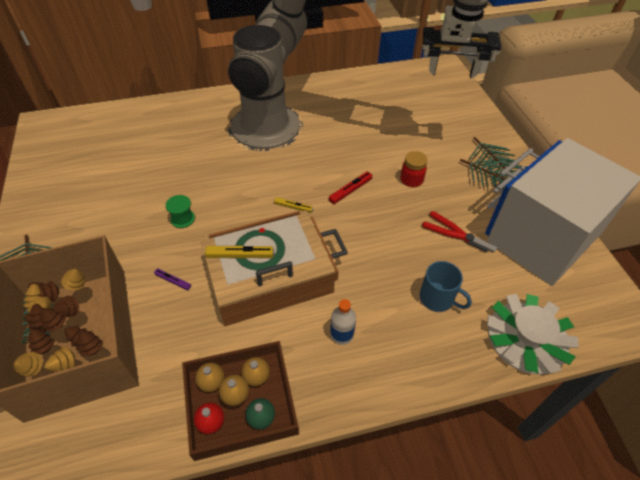

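View pics/top0.png

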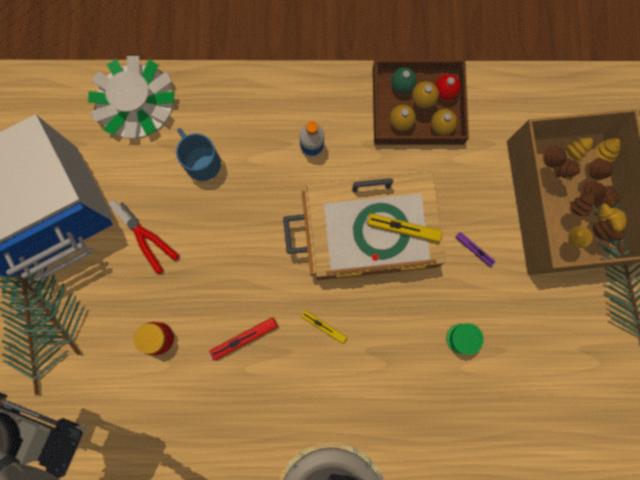

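The large yellow cutter lies on the board, at top (404,229) and scene (240,251). The small yellow one at top (324,327), the red and the purple are decoys. The tray handle is at top (293,234) and the lid handle at top (373,184).

```bash
cat > h.py <<'E'
from cell import r
import cv2,numpy as np
def cloud(c,d=None):
    if d is None: d=r.snapshot(c)[1]
    m=r.camera_model(c); v,u=np.mgrid[:480,:640]
    P=np.stack([(u-m["cx"])/m["fx"]*d,-(v-m["cy"])/m["fy"]*d,-d,np.ones_like(d)],-1)@np.array(m["world_from_camera"]).T
    P=P[...,:3]; P[d==0]=np.nan; return P
def rect(P):
    (c,s,a)=cv2.minAreaRect(P[:,:2].astype(np.float32)); b=cv2.boxPoints((c,s,a))
    e=max((b[1]-b[0],b[2]-b[1]),key=np.linalg.norm); yaw=np.arctan2(e[1],e[0])
    return np.round(c,1),np.round(s,1),round(float(yaw),3)
E
python3 - <<'E'
from h import *
for c in("scene","top"):
    img,d=r.snapshot(c); P=cloud(c,d); ok=~np.isnan(P[...,0])
    hsv=cv2.cvtColor(img,cv2.COLOR_RGB2HSV)
    print(c,"table z",np.nanmedian(P[...,2]))
    for o in r.masks_of("cutter",c):
        q=P[o["pixels"]&ok]; k=o["pixels"]; 
        print("cutter",round(o["score"],2),np.round(o["extent"]),k.sum(),"hsv",np.median(hsv[k],0),rect(q),"z",np.round(np.percentile(q[:,2],[5,50,90])),np.round(np.median(q,0)))
    for n in("tray_handle","lid_handle","easel","lid"):
        for o in r.masks_of(n,c)[:1]:
            q=P[o["pixels"]&ok]; print(n,round(o["score"],2),np.round(o["extent"]),rect(q),np.round(np.percentile(q,[2,50,98],0)).tolist())
    # board face, z 84..96
    b=ok&(abs(P[...,2]-90)<4)&(P[...,0]>350)&(P[...,0]<650)&(abs(P[...,1]+30)<190)
    n,l,s,_=cv2.connectedComponentsWithStats(b.astype(np.uint8)); i=1+s[1:,4].argmax()
    print("board",rect(P[l==i]),np.median(P[l==i][:,2]))
    # dark handle pixels
    for nm,(x0,x1,y0,y1,z0,z1) in dict(lidh=(480,620,-150,20,115,150),trayh=(380,560,60,170,45,75)).items():
        k=ok&(P[...,0]>x0)&(P[...,0]<x1)&(P[...,1]>y0)&(P[...,1]<y1)&(P[...,2]>z0)&(P[...,2]<z1)
        if k.sum()>5: print(nm,k.sum(),rect(P[k]),np.round(np.percentile(P[k],[2,50,98],0)).tolist())
E
```

```text
scene table z 0.8256010435554799
cutter 0.65 [172. 279.  34.  24.] 307 hsv [147. 138.  89.] (array([ 514.6, -311.3]), array([103.9,  23.7]), 0.86) z [ 2. 13. 16.] [ 521. -311.   13.]
cutter 0.61 [240. 251.  73.  14.] 870 hsv [ 22. 210. 144.] (array([ 540. , -146.6]), array([158.7,  43.1]), 1.314) z [ 94. 109. 113.] [ 552. -147.  109.]
tray_handle 0.81 [329. 251.  36.  60.] (array([548. ,  69.9]), array([168.3,  59.6]), 0.025) [[476.0, 40.0, 10.0], [555.0, 64.0, 64.0], [631.0, 95.0, 86.0]]
lid_handle 0.8 [266. 261. 135.  94.] (array([518.5, -91.3]), array([275.7, 264.4]), 0.104) [[467.0, -212.0, 87.0], [579.0, -83.0, 91.0], [658.0, 35.0, 135.0]]
easel 0.94 [274. 270. 148. 113.] (array([514.8, -56.7]), array([276.4, 340.3]), -1.467) [[467.0, -211.0, 4.0], [601.0, -78.0, 90.0], [664.0, 75.0, 132.0]]
lid 0.6 [267. 260. 137.  93.] (array([517.5, -92.3]), array([277.8, 270.7]), 0.093) [[464.0, -214.0, 82.0], [578.0, -84.0, 91.0], [658.0, 36.0, 135.0]]
board (array([557.9, -89.5]), array([192.9, 260.1]), -1.476) 91.0519384957388
lidh 33 (array([ 553.1, -124.9]), array([22. , 12.7]), 1.349) 
[... 1096 characters left out ...]
 85.0], [560.0, -79.0, 91.0], [651.0, 36.0, 133.0]]
easel 0.73 [364. 227. 165. 107.] (array([564.1, -72.3]), array([218.4, 336.9]), -1.469) [[457.0, -214.0, 51.0], [552.0, -70.0, 90.0], [649.0, 79.0, 126.0]]
lid 0.73 [375. 228. 137. 104.] (array([570.7, -99.5]), array([217.6, 284.2]), -1.466) [[461.0, -215.0, 85.0], [559.0, -80.0, 91.0], [652.0, 36.0, 132.0]]
board (array([553.9, -90.3]), array([195. , 260.2]), -1.473) 90.34892023722887
lidh 28 (array([570. , -86.6]), array([123.1,  31. ]), 0.916) [[544.0, -140.0, 115.0], [549.0, -125.0, 116.0], [589.0, -63.0, 122.0]]
trayh 230 (array([530.5,  78.1]), array([62.1, 30.9]), 0.105) [[500.0, 61.0, 57.0], [520.0, 85.0, 63.0], [558.0, 96.0, 68.0]]
```

```bash
cat >> h.py <<'E'
def ray(c,u,v):
    m=r.camera_model(c); T=np.array(m["world_from_camera"]); d=T[:3,:3]@[(u-m["cx"])/m["fx"],-(v-m["cy"])/m["fy"],-1]
    return T[:3,3],d/np.linalg.norm(d)
def tri(a,b):
    A=0;B=0
    for o,d in(ray("top",*a),ray("scene",*b)):
        M=np.eye(3)-np.outer(d,d); A=A+M; B=B+M@o
    return np.linalg.solve(A,B)
def blob(img,box):
    x0,y0,x1,y1=box; g=img[y0:y1,x0:x1].max(2)<70
    n,l,s,c=cv2.connectedComponentsWithStats(g.astype(np.uint8)); i=1+s[1:,4].argmax()
    return l==i,s[i],c[i]+[x0,y0]
E
python3 - <<'E'
from h import *
I={c:r.snapshot(c)[0] for c in("top","scene")}
a=cv2.resize(I["top"][165:290,270:450],None,fx=4,fy=4,interpolation=2)
b=cv2.resize(I["scene"][205:325,195:355],None,fx=4,fy=4,interpolation=2)
cv2.imwrite("pics/a1.png",a[:,:,::-1]);cv2.imwrite("pics/b1.png",b[:,:,::-1])
E
```

```text
(no output)
```

View pics/a1.png

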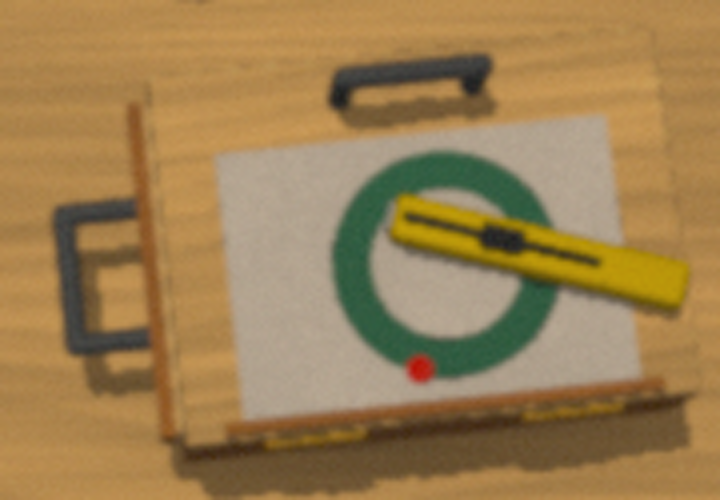

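View pics/b1.png

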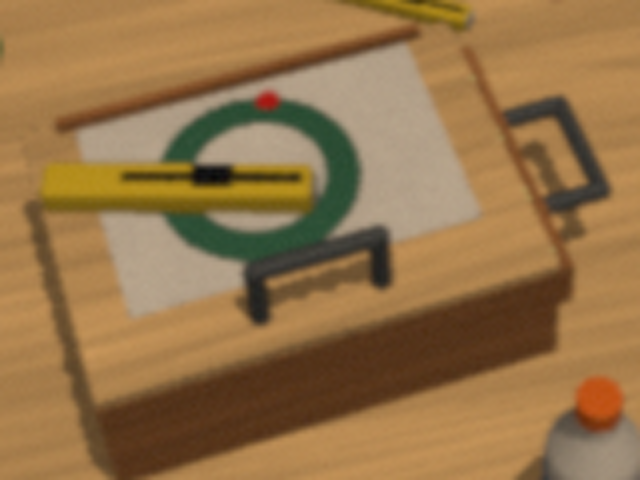

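```bash
python3 - <<'E'
from h import *
C=lambda x,y:(270+x/4,165+y/4); S=lambda x,y:(195+x/4,205+y/4)
for n,a,b in(("trayA",(64,208),(565,107)),("trayB",(77,345),(597,187)) ,("lidR",(487,62),(252,268)),("lidL",(340,78),(382,237)),("cutIn",(395,219),(313,190)),("cutOut",(681,284),(43,187)),("red",(421,369),(267,102))):
    print(n,np.round(tri(C(*a),S(*b)),1), )
# swapped tray ends
print("swap",np.round(tri(C(64,208),S(597,187)),1),np.round(tri(C(77,345),S(565,107)),1))
E
```

```text
trayA [560.6  80.7 122.6]
trayB [516.8  98.4 -16.3]
lidR [ 632.9 -117.7  133.7]
lidL [626.2 -46.7 128.4]
cutIn [561.9 -74.8  95.1]
cutOut [ 527.4 -218.7   98.9]
red [486.8 -87.8  87.5]
swap [574.3  90.7  61.5] [504.9  87.4  53.1]
```

The tray bar triangulates to (540,89,57) and the lid bar to (629,-82,131). The cutter centre is (545,-147) with its top at z≈109 and yaw 1.335. The easel centre is (556,-90), yaw 0.096.

```bash
python3 -m creep '[[0,0,0,-0.1],[0,0,0,-0.12],[0,0,0,-0.12],[0,0,0,-0.13],[-2.6,-3.6,0,0],[-2.6,-3.6,0,0],[-2.6,-3.6,0,0],[-2.6,-3.6,0,0],[-2.6,-3.6,0,0],[-2.6,-3.6,0,0]]' 0.72
python3 -m creep '[[-2.6,-3.6,0,0],[-2.6,-3.6,0,0],[-2.6,-3.6,0,0],[-2.6,-3.6,0,0],[-2.6,-3.6,0,0],[-2.2,-3.5,0,0],[0,0,4,0],[0,0,4,0],[0,0,0,0],[0,0,0,0]]'
cat >> h.py <<'E'
def go(x,y,z,yaw):  # tool-y yaw (mod pi) ; prints turn, then shift in tool axes (cm)
    s=r.state(); R=s["tcp_rot"]; p=s["position"]; c=np.arctan2(R[1,1],R[0,1])
    t=(yaw-c+np.pi/2)%np.pi-np.pi/2
    f=c+t; ty=np.array([np.cos(f),np.sin(f)]); tx=np.array([-ty[1],ty[0]]); d=np.array([x,y])-p[:2]
    print("pos",np.round(p,1),"turn",round(-t,3),"or",round(-t+np.sign(t)*np.pi,3),"shift cm",np.round([d@tx/10,d@ty/10,(p[2]-z)/10],2),"j6",round(s["joints"][5],2),"w",round(s["gripper_width"]*92,1),"F",np.round(s["wrist_force"],1),"grip",round(s["grasp_force"],1),"t",s["clock"])
E
python3 -c "
from h import *; go(540,89,57,1.667)"
```

```text
clock: 2.4
position: [368.7, 287.3, 244.0]
tcp_rot: [[-0.995, -0.096, 0.001], [-0.096, 0.995, 0.0], [-0.001, 0.0, -1.0]]
wrist_force: [0.4, 1.1, -0.2]
gripper_width: 0.284
grasp_force: 0.0
clock: 3.4
position: [539.8, 89.4, 164.2]
tcp_rot: [[-0.995, -0.096, -0.001], [-0.096, 0.995, 0.0], [0.001, 0.0, -1.0]]
wrist_force: [0.5, 0.6, 0.8]
gripper_width: 0.28
grasp_force: 0.0
pos [539.8  89.4 164.2] turn 0.0 or -3.141 shift cm [-0.02 -0.05 10.72] j6 -1.64 w 25.8 F [0.5 0.6 0.8] grip 0.0 t 3.4
```

```bash
python3 -m creep '[[0,0,3,0],[0,0,3,0],[0,0,1,0],[0,0,1,0],[0,0,1,0],[0,0,0,0]]' 
python3 -m creep '[[0,0,0.9,0],[0,0,0.8,0],[0,0,0,0],[0,0,0,0]]'
```

```text
clock: 4.0
position: [539.7, 89.5, 73.7]
tcp_rot: [[-0.995, -0.096, -0.0], [-0.096, 0.995, 0.0], [0.0, 0.0, -1.0]]
wrist_force: [-0.0, -0.1, -0.4]
gripper_width: 0.276
grasp_force: 0.0
clock: 4.4
position: [539.6, 89.3, 56.6]
tcp_rot: [[-0.995, -0.096, -0.0], [-0.096, 0.995, 0.0], [0.0, 0.0, -1.0]]
wrist_force: [-0.7, -0.4, -0.2]
gripper_width: 0.279
grasp_force: 0.0
```

```bash
python3 -m creep '[[0,0,0,0],[0,0,0,0],[0,0,0,0],[0,0,0,0],[0,0,0,0]]' 1
python3 -m creep '[[0,0.5,0,0],[0,0.9,0,0],[0,1,0,0],[0,1,0,0],[0,1,0,0],[0,1,0,0],[0,1,0,0],[0,1,0,0],[0,1,0,0],[0,1,0,0]]'
python3 -m creep '[[0,0.4,0,0],[0,0.4,0,0],[0,0.3,0,0],[0,0.3,0,0],[0,0.2,0,0],[0,0,0,0],[0,0,0,0]]'
```

```text
clock: 4.9
position: [539.9, 89.1, 57.0]
tcp_rot: [[-0.995, -0.096, 0.001], [-0.096, 0.995, -0.0], [-0.001, -0.0, -1.0]]
wrist_force: [1.0, -2.2, 1.9]
gripper_width: 0.119
grasp_force: 30.0
clock: 5.9
position: [530.1, 183.8, 56.9]
tcp_rot: [[-0.995, -0.097, -0.001], [-0.097, 0.995, -0.0], [0.001, -0.0, -1.0]]
wrist_force: [-2.2, -6.2, 5.3]
gripper_width: 0.121
grasp_force: 30.0
clock: 6.6
position: [529.7, 187.9, 56.6]
tcp_rot: [[-0.995, -0.098, -0.002], [-0.098, 0.995, -0.017], [0.004, -0.017, -1.0]]
wrist_force: [3.2, -60.2, 10.9]
gripper_width: 0.149
grasp_force: 30.0
```

```bash
python3 -m creep '[[0,-0.3,0,0],[0,-0.4,0,0],[0,0,0,0],[0,0,0,0]]'
python3 -m creep '[[0,0,0,0],[0,0,0,0],[0,0,0,0]]' 0.72
python3 -c "
from h import *; go(530,190,57,1.667)"
```

```text
clock: 7.0
position: [529.8, 186.1, 56.7]
tcp_rot: [[-0.995, -0.097, -0.002], [-0.097, 0.995, -0.009], [0.003, -0.009, -1.0]]
wrist_force: [1.1, -35.0, 7.9]
gripper_width: 0.118
grasp_force: 30.0
clock: 7.3
position: [529.4, 192.3, 56.5]
tcp_rot: [[-0.995, -0.096, -0.001], [-0.096, 0.995, 0.0], [0.001, 0.0, -1.0]]
wrist_force: [0.2, -3.9, 2.1]
gripper_width: 0.275
grasp_force: 1.7
pos [529.4 192.3  56.5] turn -0.0 or 3.141 shift cm [-0.03 -0.23 -0.05] j6 -1.45 w 25.3 F [ 0.2 -3.9  2.1] grip 1.7 t 7.3
```

```bash
python3 -m creep '[[0,-0.5,0,0],[0,0,-1,0],[0,0,-3,0],[0,0,-4,0],[0,0,-4,0],[0,3,-3,0],[0,4,-2,0],[0,4,0,0],[0,4,0,0],[0,4,0,0]]'
python3 - <<'E'
from h import *
I={}
for c in("top","scene"):
    I[c],d=r.snapshot(c)
    P=cloud(c,d); b=~np.isnan(P[...,0])&(P[...,2]>25)&(P[...,2]<80)&(P[...,0]>430)&(P[...,0]<640)&(P[...,1]>45)&(P[...,1]<215)
    Q=P[b]; e=np.array([[.9954,.0959],[-.0959,.9954]]); q=(Q[:,:2]-[556,-90])@e.T
    for lo,hi in((33,46),(50,80)):
        k=(Q[:,2]>lo)&(Q[:,2]<hi); print(c,lo,np.round(np.percentile(q[k],[1,10,50,90,99],0)).tolist(),np.median(Q[k,2]))
a=cv2.resize(I["top"][165:290,230:450],(704,400)); b=cv2.resize(I["scene"][195:325,195:395],(615,400))
cv2.imwrite("pics/a2.png",a[:,:,::-1]);cv2.imwrite("pics/b2.png",b[:,:,::-1])
E
```

```text
clock: 8.3
position: [511.2, 378.3, 227.8]
tcp_rot: [[-0.995, -0.097, 0.001], [-0.097, 0.995, 0.001], [-0.001, 0.001, -1.0]]
wrist_force: [-0.1, 0.0, -0.5]
gripper_width: 0.281
grasp_force: 0.0
top 33 [[-78.0, 134.0], [-62.0, 145.0], [4.0, 182.0], [67.0, 219.0], [80.0, 227.0]] 40.19731780951065
top 50 [[-86.0, 135.0], [-82.0, 175.0], [3.0, 235.0], [81.0, 276.0], [85.0, 283.0]] 64.6381080952442
scene 33 [[-81.0, 144.0], [-67.0, 152.0], [0.0, 186.0], [61.0, 222.0], [87.0, 229.0]] 40.843101816503804
scene 50 [[-84.0, 134.0], [-80.0, 162.0], [13.0, 230.0], [86.0, 273.0], [89.0, 281.0]] 63.65090174598811
```

View pics/a2.png

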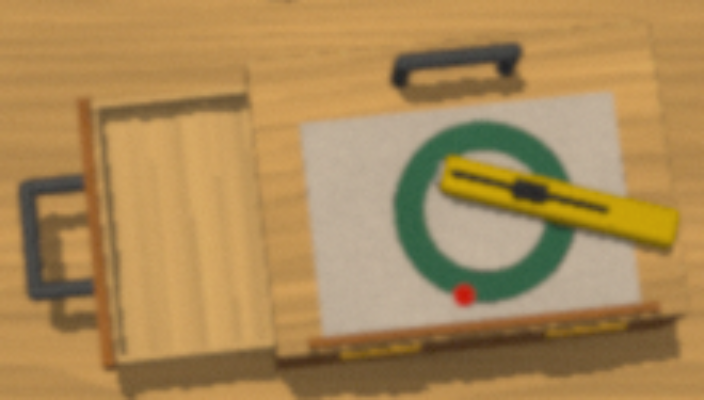

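View pics/b2.png

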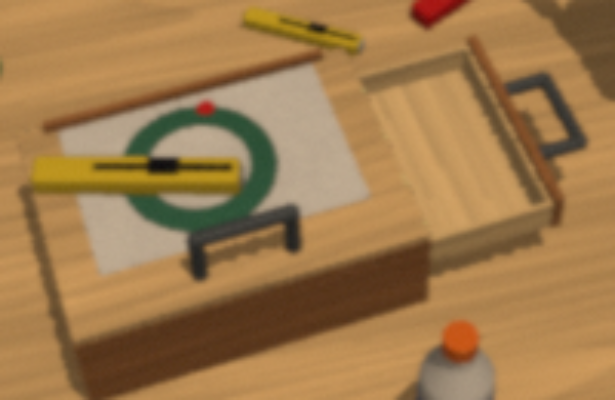

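The tray is out: the front board is at crop a2 x≈95, the floor shows at (180,230), and the cutter is untouched on the board. The pull force rose to 60 N within 2 mm, so the stop was reached. Next is the cutter.

```bash
python3 -m creep '[[0,0,0,0.146],[0,0,0,0.146],[0,0,0,0.146],[0,0,0,0.146],[0,0,0,0.146],[0,0,0,0.146],[0,0,0,0.146],[0,0,0,0.146],[0,0,0,0.146],[0,0,0,0.146]]' 0.35
python3 -m creep '[[0,0,0,0.146],[0,0,0,0.146],[0,0,0,0.146],[-4,1.2,0,0],[-4.2,1.3,0,0],[-4.2,1.3,0,0],[-4.2,1.3,0,0],[-4.2,1.3,0,0],[-4.2,1.3,0,0],[-4.2,1.3,0,0]]'
python3 -m creep '[[-4.2,1.3,0,0],[-4.2,1.3,0,0],[-4.2,1.3,0,0],[-4.2,1.3,0,0],[-4.2,1.3,0,0],[0,0,0,0],[0,0,0,0]]'
python3 -c "
from h import *; go(544.6,-146.8,109.5,-0.236)"
```

```text
clock: 9.4
position: [511.7, 375.8, 227.2]
tcp_rot: [[-0.2, 0.98, -0.0], [0.98, 0.2, 0.0], [0.0, -0.0, -1.0]]
wrist_force: [0.9, -0.7, -0.1]
gripper_width: 0.651
grasp_force: 0.0
clock: 10.4
position: [532.3, 69.5, 227.3]
tcp_rot: [[0.229, 0.973, 0.001], [0.973, -0.229, 0.0], [0.001, 0.001, -1.0]]
wrist_force: [1.2, 0.3, -0.0]
gripper_width: 0.65
grasp_force: 0.0
clock: 11.1
position: [547.5, -148.8, 226.8]
tcp_rot: [[0.231, 0.973, -0.0], [0.973, -0.231, 0.001], [0.001, -0.0, -1.0]]
wrist_force: [0.6, 0.0, 0.3]
gripper_width: 0.65
grasp_force: 0.0
pos [ 547.5 -148.8  226.8] turn 0.003 or -3.139 shift cm [ 0.13 -0.33 11.73] j6 -0.17 w 59.8 F [0.6 0.  0.3] grip 0.0 t 11.1
```

```bash
python3 -m creep '[[0.1,-0.3,3,0],[0,0,3,0],[0,0,3,0],[0,0,1.5,0],[0,0,0.6,0],[0,0,0,0],[0,0,0,0]]' 
python3 -m creep '[[0,0,0.3,0],[0,0,0.3,0],[0,0,0,0]]'
python3 -m creep '[[0,0,0,0],[0,0,0,0],[0,0,0,0],[0,0,0,0],[0,0,0,0],[0,0,0,0]]' 1
```

```text
clock: 11.8
position: [545.9, -146.0, 116.8]
tcp_rot: [[0.228, 0.974, 0.002], [0.974, -0.228, -0.0], [-0.0, 0.002, -1.0]]
wrist_force: [1.7, -0.0, 0.4]
gripper_width: 0.649
grasp_force: 0.0
clock: 12.1
position: [545.1, -146.4, 109.7]
tcp_rot: [[0.229, 0.973, -0.0], [0.973, -0.229, 0.0], [0.0, -0.0, -1.0]]
wrist_force: [-0.3, 0.1, 0.3]
gripper_width: 0.65
grasp_force: 0.0
clock: 12.7
position: [545.3, -146.5, 109.7]
tcp_rot: [[0.229, 0.973, 0.0], [0.973, -0.229, 0.0], [0.0, 0.0, -1.0]]
wrist_force: [-0.3, 0.3, -0.2]
gripper_width: 0.261
grasp_force: 29.9
```

```bash
python3 -m creep '[[0,0,-1,0],[0,0,-3,0],[0,0,-4,0],[0,0,-3,0],[0,0,0,0.13],[0,0,0,0.13],[0,0,0,0.13],[0,0,0,0.13],[0,0,0,0.13],[0,0,0,0.13]]'
python3 -m creep '[[0,0,0,0.13],[0,0,0,0.13],[0,0,0,0.1],[0,0,0,0.09],[0.3,-4,0,0],[0.3,-4,0,0],[0.3,-4,0,0],[0.3,-4,0,0],[0.3,-4,0,0],[0.2,-3.5,0,0]]'
python3 -m creep '[[0,0,0,0],[0,0,0,0]]'
python3 - <<'E'
from h import *
go(539.7,89.3,59.5,-1.475)
I={}
for c in("top","scene"):
    I[c],d=r.snapshot(c); P=cloud(c,d)
    h=cv2.cvtColor(I[c],cv2.COLOR_RGB2HSV); m=cv2.inRange(h,(18,170,60),(32,255,255))>0
    k=m&(P[...,2]>175)&(P[...,2]<230); print(c,k.sum(),rect(P[k]),np.round(np.percentile(P[k],[2,50,98],0)).tolist())
    q=(P[k][:,:2]-[556,-90])@np.array([[.9954,.0959],[-.0959,.9954]]).T; print(np.round(np.percentile(q,[1,99],0)))
a=np.hstack([I["top"][165:290,230:400],I["scene"][165:290,240:400]]); cv2.imwrite("pics/a3.png",cv2.resize(a,None,fx=2.4,fy=2.4)[:,:,::-1])
E
```

```text
clock: 13.7
position: [545.2, -146.4, 220.3]
tcp_rot: [[0.85, 0.527, 0.0], [0.527, -0.85, -0.0], [0.0, 0.0, -1.0]]
wrist_force: [-0.1, 1.2, -1.1]
gripper_width: 0.255
grasp_force: 29.9
clock: 14.7
position: [536.0, 90.9, 220.5]
tcp_rot: [[0.994, 0.11, 0.0], [0.11, -0.994, 0.0], [0.001, -0.0, -1.0]]
wrist_force: [0.5, -0.4, -0.6]
gripper_width: 0.26
grasp_force: 29.9
clock: 14.9
position: [536.3, 89.5, 220.2]
tcp_rot: [[0.994, 0.112, 0.0], [0.112, -0.994, -0.0], [0.0, 0.0, -1.0]]
wrist_force: [-0.2, -0.3, -1.5]
gripper_width: 0.261
grasp_force: 29.9
pos [536.3  89.5 220.2] turn 0.016 or -3.126 shift cm [ 0.34  0.05 16.07] j6 1.48 w 24.0 F [-0.2 -0.3 -1.5] grip 29.9 t 14.9
top 341 (array([491.7,  86. ]), array([47.7, 23.6]), 0.079) [[469.0, 74.0, 216.0], [491.0, 85.0, 220.0], [515.0, 97.0, 225.0]]
[[-70. 170.]
 [-24. 193.]]
scene 319 (array([567.7,  91.5]), array([90.7, 24.4]), 0.075) [[530.0, 80.0, 207.0], [580.0, 90.0, 221.0], [610.0, 105.0, 225.0]]
[[-11. 168.]
 [ 72. 191.]]
```

View pics/a3.png

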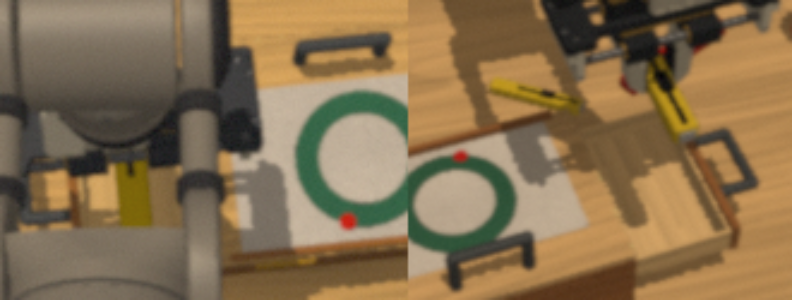

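The cutter hangs along the tray, centred on the tool (far end at x_e≈+73), with the tray beneath it. Now I lower it.

```bash
python3 -m creep '[[0.3,0,0,0],[0,0,4,0],[0,0,4,0],[0,0,3,0],[0,0,2,0],[0,0,1,0],[0,0,0.6,0],[0,0,0,0],[0,0,0,0]]' 
python3 -m creep '[[0,0,0.4,0],[0,0,0.4,0],[0,0,0.4,0],[0,0,0,0],[0,0,0,0]]'
python3 -c "
from h import *; go(539.7,89.3,59.5,-1.475)"
```

```text
clock: 15.9
position: [540.2, 89.2, 74.7]
tcp_rot: [[0.994, 0.109, 0.002], [0.109, -0.994, 0.0], [0.002, 0.0, -1.0]]
wrist_force: [-0.4, 0.4, -0.6]
gripper_width: 0.257
grasp_force: 29.9
clock: 16.4
position: [539.4, 89.3, 61.6]
tcp_rot: [[0.994, 0.11, -0.0], [0.11, -0.994, 0.0], [-0.0, -0.0, -1.0]]
wrist_force: [-0.0, 0.1, -1.2]
gripper_width: 0.256
grasp_force: 29.9
pos [539.4  89.3  61.6] turn 0.014 or -3.128 shift cm [0.03 0.01 0.21] j6 1.48 w 23.6 F [-0.   0.1 -1.2] grip 29.9 t 16.4
```

```bash
python3 -m creep '[[0,0,0.15,0],[0,0,0,0],[0,0,0,0]]'
python3 -m creep '[[0,0,0,0],[0,0,0,0],[0,0,0,0],[0,0,0,0]]' 0.58
python3 -m creep '[[0,0,-1,0],[0,0,-3,0],[0,0,-4,0],[0,0,-4,0],[0,0,-4,0],[0,-4,0,0],[0,-4,0,0],[0,-4,0,0],[0,-4,0,0],[0,-4,0,0]]'
python3 - <<'E'
from h import *
I={}
for c in("top","scene"):
    I[c],d=r.snapshot(c); P=cloud(c,d)
    h=cv2.cvtColor(I[c],cv2.COLOR_RGB2HSV); m=cv2.inRange(h,(18,170,60),(32,255,255))>0
    k=m&(P[...,0]>440)&(P[...,0]<640)&(P[...,1]>40)&(P[...,1]<150); q=P[k]; print(c,k.sum(),rect(q),np.round(np.percentile(q[:,2],[5,50,95])))
    b=~np.isnan(P[...,0])&(P[...,2]>50)&(P[...,2]<80)&(P[...,0]>430)&(P[...,0]<640)&(P[...,1]>120)&(P[...,1]<215)
    q=(P[b][:,:2]-[556,-90])@np.array([[.9954,.0959],[-.0959,.9954]]).T; print("bar outer y_e",np.round(np.percentile(q[:,1],[90,99]),1))
a=np.hstack([I["top"][165:290,230:400],I["scene"][165:290,240:400]]); cv2.imwrite("pics/a4.png",cv2.resize(a,None,fx=2.4,fy=2.4)[:,:,::-1])
E
```

```text
clock: 16.7
position: [539.4, 89.3, 60.2]
tcp_rot: [[0.994, 0.11, 0.0], [0.11, -0.994, 0.0], [0.0, -0.0, -1.0]]
wrist_force: [0.7, -0.8, -0.4]
gripper_width: 0.258
grasp_force: 29.9
clock: 17.1
position: [539.5, 89.3, 60.4]
tcp_rot: [[0.994, 0.11, 0.0], [0.11, -0.994, 0.0], [0.0, -0.0, -1.0]]
wrist_force: [-0.3, 0.0, -0.6]
gripper_width: 0.419
grasp_force: 0.0
clock: 18.1
position: [517.1, 289.6, 221.3]
tcp_rot: [[0.994, 0.109, 0.001], [0.109, -0.994, 0.0], [0.001, -0.0, -1.0]]
wrist_force: [0.8, -0.6, 0.9]
gripper_width: 0.423
grasp_force: 0.0
top 734 (array([539.1,  91.2]), array([152.7,  25.1]), 0.096) [52. 60. 64.]
bar outer y_e [277.7 282.7]
scene 512 (array([536.2,  88.6]), array([157.1,  22.8]), 0.091) [51. 60. 64.]
bar outer y_e [274.7 281.6]
```

View pics/a4.png

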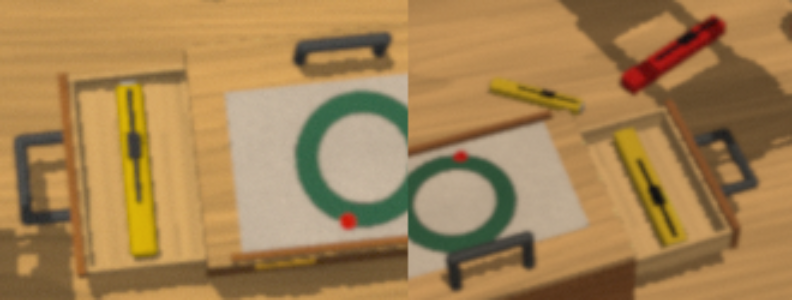

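The cutter lies flat in the tray, at crop a4 (137,170), with its top at z≈60. The tray is still at its stop. Now the board.

```bash
python3 -m creep '[[0,0,0,-0.142],[0,0,0,-0.142],[0,0,0,-0.142],[0,0,0,-0.142],[0,0,0,-0.142],[0,0,0,-0.142],[0,0,0,-0.142],[0,0,0,-0.142],[0,0,0,-0.142],[0,0,0,-0.142]]' 0.55
python3 -m creep '[[0,0,0,-0.138],[-3.8,0.8,0,0],[-3.8,0.8,0,0],[-3.8,0.8,0,0],[-3.8,0.8,0,0],[-3.8,0.8,0,0],[-3.8,0.8,0,0],[-3.8,0.8,0,0],[-3.8,0.8,0,0],[-3.8,0.8,0,0]]'
python3 -m creep '[[-3.8,0.5,0,0],[0,0,0,0],[0,0,0,0]]'
python3 -c "
from h import *; go(629.3,-82.5,131,0.096)"
```

```text
clock: 19.2
position: [517.6, 287.3, 220.9]
tcp_rot: [[0.036, 0.999, 0.001], [0.999, -0.036, 0.0], [0.0, 0.0, -1.0]]
wrist_force: [-0.8, -0.2, -0.1]
gripper_width: 0.45
grasp_force: 0.0
clock: 20.2
position: [622.2, -47.6, 221.0]
tcp_rot: [[-0.096, 0.995, 0.0], [0.995, 0.096, -0.0], [-0.0, 0.0, -1.0]]
wrist_force: [1.0, 0.8, 0.1]
gripper_width: 0.448
grasp_force: 0.0
clock: 20.5
position: [630.5, -84.0, 220.4]
tcp_rot: [[-0.094, 0.996, -0.0], [0.996, 0.094, 0.0], [0.0, -0.0, -1.0]]
wrist_force: [0.1, -0.2, -0.7]
gripper_width: 0.452
grasp_force: 0.0
pos [630.5 -84.  220.4] turn -0.001 or 3.14 shift cm [ 0.16 -0.11  8.94] j6 -0.35 w 41.6 F [ 0.1 -0.2 -0.7] grip 0.0 t 20.5
```

```bash
python3 -m creep '[[0.1,-0.1,3,0],[0,0,3,0],[0,0,1.5,0],[0,0,1,0],[0,0,0.4,0],[0,0,0,0]]' 
python3 -m creep '[[0,0,0,0],[0,0,0,0],[0,0,0,0],[0,0,0,0],[0,0,0,0]]' 1
python3 -c "
from h import *; go(629.3,-82.5,131,0.096)"
```

```text
clock: 21.1
position: [629.9, -81.2, 131.6]
tcp_rot: [[-0.098, 0.995, 0.0], [0.995, 0.098, 0.0], [0.0, 0.0, -1.0]]
wrist_force: [0.3, 0.4, 0.3]
gripper_width: 0.45
grasp_force: 0.0
clock: 21.6
position: [629.8, -81.9, 131.6]
tcp_rot: [[-0.097, 0.995, 0.0], [0.995, 0.097, -0.0], [-0.0, 0.0, -1.0]]
wrist_force: [-1.3, -0.1, 2.0]
gripper_width: 0.118
grasp_force: 30.0
pos [629.8 -81.9 131.6] turn 0.001 or -3.141 shift cm [-0.06 -0.06  0.06] j6 -0.35 w 10.9 F [-1.3 -0.1  2. ] grip 30.0 t 21.6
```

```bash
python3 -m creep '[[0,-0.25,-0.73,0],[0,-0.27,-0.72,0],[0,-0.31,-0.7,0],[0,-0.33,-0.69,0],[0,-0.37,-0.67,0],[0,-0.39,-0.66,0],[0,-0.43,-0.64,0],[0,-0.44,-0.62,0]]'
python3 -m creep '[[0,-0.48,-0.6,0],[0,-0.5,-0.58,0],[0,-0.53,-0.56,0],[0,-0.55,-0.53,0],[0,-0.58,-0.51,0],[0,-0.6,-0.48,0],[0,-0.62,-0.46,0],[0,-0.63,-0.43,0],[0,0,0,0],[0,0,0,0]]'
cat > ang.py <<'E'
from h import *
s=r.state(); print(np.round(s["position"],1),np.round(s["wrist_force"],1),s["clock"])
for c in("top","scene"):
    P=cloud(c); e=np.array([[.9954,.0959],[-.0959,.9954]]); q=P.copy(); q[...,:2]=(P[...,:2]-[556,-90])@e.T
    q[...,0]+=95; k=(q[...,2]>95)&(q[...,2]<220)&(abs(q[...,1])<125)&(q[...,0]>10)&(q[...,0]<190)
    X=q[k][:,0];Z=q[k][:,2]; best=max(((abs((Z-80)*np.cos(t)-X*np.sin(t)-o)<1.5).sum(),t,o) for t in np.radians(np.arange(25,55,.25)) for o in np.arange(6,15,1.))
    print(c,best[0],len(X),np.degrees(best[1]),best[2])
E
python3 ang.py
```

```text
clock: 22.4
position: [602.9, -84.6, 186.4]
tcp_rot: [[-0.097, 0.995, 0.003], [0.995, 0.097, -0.0], [-0.001, 0.003, -1.0]]
wrist_force: [7.4, -0.8, -5.3]
gripper_width: 0.123
grasp_force: 30.0
clock: 23.4
position: [558.8, -89.2, 230.0]
tcp_rot: [[-0.097, 0.995, 0.007], [0.995, 0.097, -0.002], [-0.002, 0.007, -1.0]]
wrist_force: [2.2, -0.6, 7.3]
gripper_width: 0.118
grasp_force: 30.0
[558.8 -89.2 230. ] [ 2.2 -0.6  7.3] 23.4
top 1529 2821 39.25 10.0
scene 1346 1981 39.0 10.0
```

```bash
python3 -m creep '[[0,0,0,0],[0,0,0,0],[0,0,0,0]]' 0.6
python3 -m creep '[[0,0,-1.5,0],[0,0,-3,0],[0,0,-4,0],[0,0,-4,0],[5,0,0,0],[5,0,0,0],[5,0,0,0],[5,0,0,0],[5,0,0,0],[0,0,0,0]]'
python3 ang.py; python3 ang.py; sed -i 's/<1.5/<2.5/;s/6,15,1/10,10.1,1/' ang.py; python3 ang.py
```

```text
clock: 23.8
position: [556.6, -88.7, 226.9]
tcp_rot: [[-0.097, 0.995, -0.002], [0.995, 0.097, 0.0], [0.001, -0.002, -1.0]]
wrist_force: [1.0, -0.2, 0.3]
gripper_width: 0.331
grasp_force: 0.0
clock: 24.8
position: [531.4, 165.5, 351.7]
tcp_rot: [[-0.104, 0.995, -0.002], [0.995, 0.104, 0.002], [0.002, -0.002, -1.0]]
wrist_force: [-0.4, -0.6, 1.2]
gripper_width: 0.4
grasp_force: 0.0
[531.4 165.5 351.7] [-0.4 -0.6  1.2] 24.8
top 5180 10009 39.0 11.0
scene 1616 2372 38.75 11.0
[532.5 160.9 351.6] [0.7 0.4 0. ] 24.9
top 5203 10018 39.0 11.0
scene 1638 2372 38.75 11.0
[533.1 159.1 351.7] [ 0.3 -0.7 -0.4] 25.0
top 139 190 39.25 10.0
scene 41 50 39.25 10.0
```

```bash
python3 - <<'E'
from h import *
e=np.array([[.9954,.0959],[-.0959,.9954]])
def fit(p):
    for _ in range(8):
        c=p.mean(0); n=np.linalg.svd(p-c,full_matrices=False)[2][2]; n*=np.sign(n[2]); d=(p-c)@n; p=p[abs(d)<max(1.5,1.5*np.median(abs(d)))]
    return n,len(p),c
for c in("top","scene"):
    P=cloud(c); q=P.copy(); q[...,:2]=(P[...,:2]-[556,-90])@e.T; q[...,0]+=95
    dev=(q[...,2]-80)*np.cos(.68)-q[...,0]*np.sin(.68)
    k=(abs(dev-10)<6)&(abs(q[...,1])<122)&(q[...,0]>20)&(q[...,0]<138); n,m,cc=fit(q[k])
    t=(abs(q[...,2])<8)&(abs(q[...,0])<400)&(abs(q[...,1])<400); nt,_,_=fit(q[t])
    print(c,m,"angle",np.degrees(np.arctan2(-n[0],n[2])),"side",np.degrees(n[1]),"table",np.degrees(np.arctan2(-nt[0],nt[2])), "off",cc@n-80*n[2])
img=r.snapshot("scene")[0]; cv2.imwrite("pics/s5.png",img[:,:,::-1])
E
```

```text
top 4549 angle 39.103935158560056 side -0.2876823950195819 table 0.04258598827596357 off 10.679675815663217
scene 1371 angle 38.99280615388036 side -0.30425029799677733 table 0.01479012481793512 off 10.596127951973045
```

View pics/s5.png

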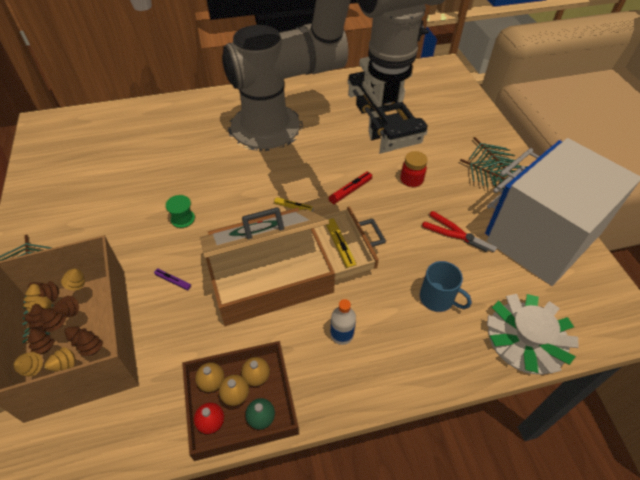

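The scene view shows the board up at about 39° by both cameras, the cutter in the pulled-out tray at (341,243), and the bystanders in place. The gripper is clear of everything.

```bash
python3 -c "
from cell import r; print(r.hand_in())"
```

```text
the job is handed in; nothing more can be done
None
```

The job is handed in: the tray is pulled out to its stop, the large yellow cutter lies flat in it, and the board stands at about 39° by both cameras, 1° short of the 40° asked; in the last picture the other things looked undisturbed.

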